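# Clear the fitting-up rubbish off the nursery dresser

## Robot

A 7-joint arm with a two-finger parallel gripper is mounted at the origin on the work surface. World frame = base frame: x ahead of the robot, y to its left, z up, the work surface at z = 0. Lengths are in m, angles in rad, forces in N, time in s.
With the tool pointing down it reaches from about 0.35 to 0.9 m from the base axis. Payload 7.2 kg.
Tool frame: the origin (TCP) lies between the finger pads; the fingertips stand 11 mm ahead of it and the grasp point (between the pads) lies 8 mm behind it; z points along the fingers, y is the line along which they close (so a half turn about z gives the same grasp; the last joint's range is limited). The gripper opens to 88 mm and grips with 3 to 60 N. Pads are 20 mm wide; open, the fingers measure 115 mm over their backs; the gripper's body (75 mm by 178 mm) begins 61 mm behind the grasp point.
Start: joints at [1.107, 0.411, -0.013, 1.596, 0.006, 1.134, -0.082], TCP at [0.241, -0.577, 0.234] pointing down, gripper open.
Joint ranges: [-2.95, 2.95], [-0.29, 1.99], [-1.47, 1.44], [0.14, 2.54], [-1.03, 4.17], [0.13, 1.85], [-2.86, 2.86]. Speed limits (rad/s): [2.39, 2.39, 3.01, 3.01, 3.14, 3.14, 3.14].

## Interface

Orientations are given as a unit quaternion [w, x, y, z].
In Python, from bench import robot, gripper_open, grasp, imaging, nets gives the robot as it stands. Calls block until the motion is done:
- robot.move_to(position, orientation): joint-space move of the TCP to a pose.
- robot.move_l(position, orientation=None, rate=0.15, f_stop=None): straight line of the TCP; orientation=None keeps the orientation; rate is the mean speed in m/s. With f_stop (N) it stops when the force on the tool has changed by that much, and returns True; else False.
- robot.set_joints(angles): joint-space move.
- gripper_open() and grasp(): open the fingers fully, or close them until they stop; the grip force is fixed at half the most.
- robot.sleep(seconds).
- robot.solve_ik(position, orientation): joint angles nearest the present ones, or None.
- imaging.snapshot(name): name is "scene" or "top" or "wrist"; returns a dict with "image" (400x640x3 uint8, red, green, blue), "range_z" (400x640 float32, m along the optical axis (not along the pixel's ray), 0 where there is no reading), "vfov" (degrees; the focal length in pixels is half the picture's height over the tangent of half this angle, whatever the lens; pixels are square), "cx", "cy" (the principal point, pixels), "R" (3x3) and "t" (3): a world point X has camera coordinates R X + t. Camera axes: x right, y down, z forward; pixel columns grow to the right and rows downward; lengths in m; the calibration is good to about 2 mm. A picture is of the moment at which its call begins.
A pose or a line that the arm cannot do raises robot.PlanningError and nothing moves.
- robot.job_done(): hands the job in; it is judged then, once.
Trained networks look in a picture, given as the dict that the camera call returned (one of the last four; its "shot" number tells which), for a name from the list of things; names that differ only in an ending like _2 or _b are one class to them, and where a whole thing is asked for, a point or a joint stands for the part that bears it (a point fixed in the world has none). Each returns a list of dicts, best first, with "score" (0 to 1); they miss things now and then, are a little off and sometimes report something else, mostly with a low value. They report only what shows in the picture. A call takes as long as a camera call. They do not tell look-alikes from the thing itself.
- nets.trace(query, picture): "mask" (400x640 bool, what is visible of it) and "rect" ([left, top, right, bottom] in pixels, round what is visible of it).
Readings, each from a call of its own:
- robot.read_clock(): time.
- robot.read_joint_pos(): joint angles.
- robot.read_dq(): joint speeds.
- robot.read_effort(): joint torques, N m.
- robot.read_ee_pos(): TCP position.
- robot.read_eef_rot(): TCP orientation.
- robot.read_contact_force(): force on the tool from outside, world axes, zero at the start.
- robot.read_wrist_torque(): the same for the moment, N m.
- robot.read_width(): opening from 0.0 (shut) to 1.0 (fully open).
- robot.read_finger_force(): force on a finger pad.
Only numpy, scipy, OpenCV 4.12 (cv2) and the standard library are available. Lean on these libraries where they do the work, as an engineer would, in place of code of your own. Each camera call takes 0.05 s, during which the arm holds its last target. There are 200 camera calls.

## Task

Two bits of rubbish were left behind when the baby monitor was set up: a brown wooden offcut lying in the bottom blue tier, partly under the tier above, and a stepped dark grey packing block on the dresser top. Take both of them away and put them in the white waste bin, keeping the bin upright, and leave the yellow rattle and all the other things where they are.

Things in the scene. Friction and masses are not known exactly. Their poses are not given: they have to be found in the camera images.
- offcut: brown wooden offcut, a block 90 x 36 x 34 mm (x, y, z), long axis x, lying flat on the bottom tray of the tiers with its long axis roughly front to back (local x away from the robot). Origin: centre of its underside. Only its front 15 to 35 mm stand out from under the tier above. About 75 g.
- packing: dark grey stiff moulded packing block, 100 x 44 mm (x, y), on the dresser top; 46 mm high over its -x half and 24 mm high over its +x half. Origin: centre of its underside. About 60 g.
- bin: white open-topped square waste bin, 180 x 180 mm and 120 mm high, wall and floor 5 mm, loose, about 0.8 kg. Origin: centre of its underside, z up.
- tiers: three fixed pastel blue tiers. Origin on the dresser top under the middle of the bottom tray; +x away from the robot. Bottom tray x -130..130, y -165..165 mm, floor top 12 mm up, open front (-x), side rims 42 mm high from x = -70 back. Upper tiers span x -70..130 over the full width, undersides at 190 and 360 mm; all 400 mm high. Posts at the sides at x = 0 and 115 mm.
- rattle: yellow hard silicone rattle shaped like a dumb-bell, 120 mm long along its x, 40 mm diameter, lying on the bottom tray beside the offcut. Origin: centre of its underside. Stays.
- monitor: white monitor camera on a small round stand, 72 mm foot, 140 mm high. Origin: centre of its underside. Stays.
- jar: glass jar with closed aluminium lid, 84 mm diameter, 103 mm high. Origin: centre of its underside. Stays.
- hairbrush: flat orange hairbrush, 150 x 50 mm, 12 mm high, lying between the robot and the tiers, long axis x. Origin: centre of its underside. Stays.
There are look-alikes about, which are no part of the job. Leave any red or turquoise look-alike of the packing alone.

How it is judged:
At the end, for the whole second after the job is handed in: The offcut and the packing block both lie at rest inside the bin (origin within 85 mm of the bin's middle along each of its sides and less than 100 mm above its underside), and the bin stands upright (within 0.1 rad) on the dresser (x of offcut in the frame of bin between -0.085 and 0.085 m and y of offcut in the frame of bin between -0.085 and 0.085 m and z of offcut in the frame of bin between -0.005 and 0.1 m and linear speed of each of offcut, packing below 0.03 m/s and x of packing in the frame of bin between -0.085 and 0.085 m and y of packing in the frame of bin between -0.085 and 0.085 m and z of packing in the frame of bin between -0.005 and 0.1 m and angle between bin's own z axis and vertical below 0.1 rad and height (world z) of bin below 0.01 m); the robot touches nothing.
It fails at once if the rattle is moved more than 40 mm (distance of rattle from where it was at the start of the episode above 0.04 m).
It fails at once if another bystander (monitor, jar, hairbrush) is moved more than 40 mm (distance of any of monitor, jar, hairbrush from where it was at the start of the episode above 0.04 m).
It fails at once if the monitor or jar is knocked over (angle between any of monitor, jar's own z axis and vertical above 0.6 rad).
It fails at once if the bin is tipped over (angle between bin's own z axis and vertical above 0.5 rad).
It also fails if it takes over 72 s, if anything falls off the work surface, if the arm or the gripper's body presses on something with over 40 N, if the wrist force passes 120 N, or if a joint passes its speed limit or range.

## Working session

There is one attempt and no reset: what is moved stays moved. The work goes in short steps, each a Python script; the robot and the scene stay as the last script left them, time stands still between calls to the robot, and variables do not carry over. Pictures are saved under pics/ and viewed, at most 10 in all, crops included, and the job is handed in when it is done.

```bash
mkdir -p pics; cat > h.py <<'E'
import numpy as np, cv2
from bench import robot, gripper_open, grasp, imaging, nets
def cloud(p):
    z=p["range_z"]; h,w=z.shape; f=h/2/np.tan(np.radians(p["vfov"])/2)
    v,u=np.mgrid[:h,:w]
    c=np.stack([(u-p["cx"])*z/f,(v-p["cy"])*z/f,z],-1)
    X=(c-p["t"])@p["R"]; X[z==0]=np.nan
    return X
def save(p,n): cv2.imwrite(f"pics/{n}.png",p["image"][...,::-1])
E
python3 - <<'E'
from h import *
for cam in("scene","top"):
    p=imaging.snapshot(cam); save(p,cam); X=cloud(p); np.savez(f"{cam}.npz",X=X,im=p["image"],R=p["R"],t=p["t"])
    for q in("offcut","packing","bin","tiers","rattle","monitor","jar","hairbrush"):
        for d in nets.trace(q,p)[:4]:
            P=X[d["mask"]]; P=P[~np.isnan(P[:,0])]
            if len(P)<5: continue
            print(cam,q,round(d["score"],2),np.round(d["rect"]),np.percentile(P,[3,50,97],axis=0).round(3).tolist(),np.median(p["image"][d["mask"]],0))
print(robot.read_clock(), robot.read_eef_rot(),robot.read_ee_pos())
E
```

```text
scene offcut 0.56 [246. 172. 276. 186.] [[0.598, -0.139, 0.016], [0.637, -0.124, 0.047], [0.683, -0.101, 0.052]] [87. 62. 39.]
scene offcut 0.35 [362. 301. 398. 338.] [[0.403, 0.339, 0.02], [0.446, 0.371, 0.028], [0.489, 0.403, 0.045]] [71. 70. 72.]
scene packing 0.87 [362. 304. 401. 341.] [[0.402, 0.34, 0.014], [0.446, 0.372, 0.028], [0.492, 0.403, 0.045]] [71. 71. 72.]
scene packing 0.81 [407. 276. 447. 312.] [[0.267, 0.302, 0.004], [0.304, 0.348, 0.027], [0.339, 0.391, 0.045]] [ 0. 98. 95.]
scene packing 0.7 [340. 260. 370. 293.] [[0.434, 0.191, 0.005], [0.464, 0.234, 0.028], [0.494, 0.28, 0.046]] [125.   6.   2.]
scene bin 0.77 [262.  57. 337. 145.] [[0.355, -0.42, 0.004], [0.443, -0.347, 0.048], [0.543, -0.222, 0.122]] [96. 96. 91.]
scene tiers 0.85 [141.  79. 314. 279.] [[0.579, -0.204, 0.011], [0.723, -0.04, 0.366], [0.82, 0.124, 0.401]] [ 94. 117. 136.]
scene tiers 0.38 [236.  94. 266. 131.] [[0.58, -0.384, 0.015], [0.608, -0.33, 0.103], [0.649, -0.31, 0.108]] [111. 120. 121.]
scene rattle 0.83 [256. 210. 298. 237.] [[0.576, 0.01, 0.015], [0.613, 0.035, 0.046], [0.687, 0.117,
[... 1333 characters left out ...]
.] [[0.575, 0.009, 0.011], [0.611, 0.027, 0.043], [0.661, 0.042, 0.056]] [134. 120.  35.]
top monitor 0.9 [156. 134. 200. 171.] [[0.612, 0.336, 0.008], [0.633, 0.357, 0.112], [0.663, 0.389, 0.143]] [151.  151.  144.5]
top monitor 0.7 [358. 144. 376. 178.] [[0.595, -0.139, 0.012], [0.626, -0.12, 0.046], [0.667, -0.102, 0.052]] [89. 63. 42.]
top jar 0.74 [435. 141. 481. 182.] [[0.577, -0.385, 0.011], [0.608, -0.343, 0.102], [0.651, -0.311, 0.108]] [123. 134. 137.]
top hairbrush 0.97 [325. 231. 347. 292.] [[0.299, -0.066, -0.0], [0.384, -0.043, 0.012], [0.438, -0.019, 0.017]] [164.  78.  21.]
0.9 [1.61202595e-05 9.80485335e-01 1.96592239e-01 9.33363038e-06] [ 0.24093722 -0.57669041  0.23366402]
```

View pictures.

```bash
python3 - <<'E'
import numpy as np,cv2
d=np.load("top.npz");im=d["im"][...,::-1]
cv2.imwrite("pics/topc.png",cv2.resize(im[120:320,150:450],None,fx=2.6,fy=2.6,interpolation=2))
for cam in("scene","top"):
    d=np.load(cam+".npz");X=d["X"]; print(cam,(-d["R"].T@d["t"]).round(3))
    def sel(lo,hi): 
        m=np.all((X>lo)&(X<hi),-1); return X[m]
    def rect(P,n):
        if len(P)<5: print(n,len(P));return
        print(n,len(P),np.round(cv2.minAreaRect((P[:,:2]*1000).astype(np.float32)),1).tolist() if 0 else cv2.minAreaRect((P[:,:2]*1000).astype(np.float32)),np.percentile(P,[2,98],axis=0).round(3).tolist())
    rect(sel([.38,.32,.038],[.51,.42,.055]),"pack high")
    rect(sel([.38,.32,.018],[.51,.42,.03]),"pack low")
    rect(sel([.38,.32,.012],[.51,.42,.055]),"pack all")
    rect(sel([.58,-.16,.040],[.72,-.08,.055]),"offcut top")
    rect(sel([.55,-.25,.375],[.95,.2,.43]),"tier top")
    rect(sel([.55,-.25,.2],[.95,.2,.23]),"tier mid")
    rect(sel([.33,-.45,.11],[.56,-.2,.13]),"bin rim")
    rect(sel([.57,-.02,.025],[.70,.07,.06]),"rattle")
    rect(sel([.5,-.25,.006],[.7,.2,.018]),"tray")
E
```

```text
scene [0.616 0.312 1.069]
pack high 318 ((423.5575256347656, 361.5953369140625), (49.86642837524414, 44.392642974853516), 27.187686920166016) [[0.398, 0.337, 0.039], [0.449, 0.386, 0.046]]
pack low 335 ((447.99163818359375, 373.6790466308594), (94.90470123291016, 44.27096939086914), 26.471769332885742) [[0.44, 0.351, 0.02], [0.495, 0.408, 0.028]]
pack all 682 ((445.97222900390625, 372.6336669921875), (99.44193267822266, 44.60124588012695), 26.499624252319336) [[0.4, 0.337, 0.02], [0.492, 0.406, 0.046]]
offcut top 194 ((640.061279296875, -126.33806610107422), (34.68705749511719, 90.49639892578125), 77.48753356933594) [[0.598, -0.138, 0.043], [0.684, -0.102, 0.052]]
tier top 3388 ((721.7861938476562, -42.143585205078125), (200.26922607421875, 334.346923828125), 3.563958168029785) [[0.617, -0.207, 0.376], [0.825, 0.126, 0.403]]
tier mid 1629 ((721.749755859375, -38.75431823730469), (199.85740661621094, 326.8161926269531), 3.7134389877319336) [[0.618, -0.203, 0.2], [0.824, 0.125, 0.229]]
bin rim 641 ((448.8064880371094, -321.83721923828125), (181.49725341796875, 183.15725708007812), 10.3
[... 1167 characters left out ...]
1710205) [[0.613, -0.209, 0.376], [0.824, 0.12, 0.403]]
tier mid 2598 ((720.1210327148438, -43.24346923828125), (202.59580993652344, 333.57196044921875), 3.3969855308532715) [[0.613, -0.206, 0.2], [0.822, 0.108, 0.229]]
bin rim 825 ((448.3466491699219, -323.0518798828125), (180.533447265625, 182.4342041015625), 10.164615631103516) [[0.349, -0.422, 0.111], [0.547, -0.223, 0.125]]
rattle 384 ((633.7407836914062, 27.911605834960938), (119.86595916748047, 39.18955612182617), 3.3913021087646484) [[0.574, 0.006, 0.031], [0.69, 0.045, 0.056]]
tray 4506 ((600.979736328125, -24.881637573242188), (450.18670654296875, 198.7775421142578), 89.71393585205078) [[0.545, -0.21, 0.006], [0.688, 0.109, 0.017]]
```

View pics/scene.png

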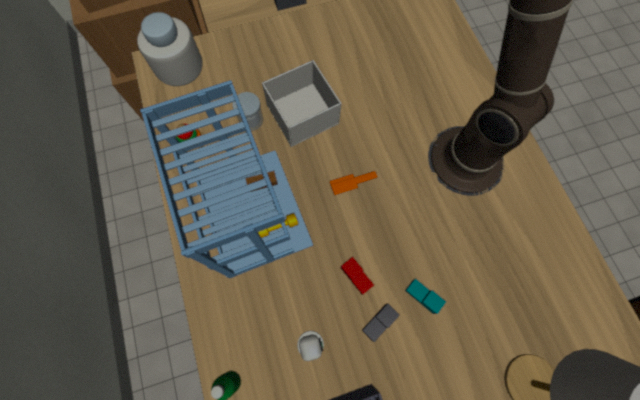

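View pics/topc.png

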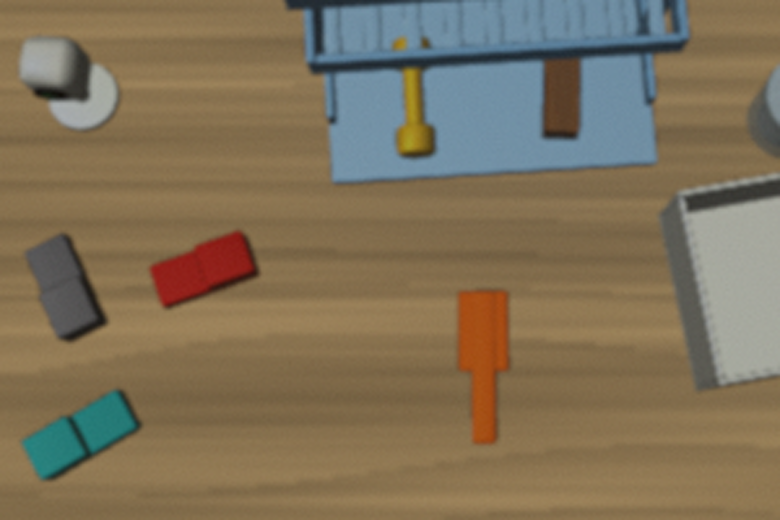

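Grey packing is at scene px (380,322) / crop (65,287). The look-alikes are red, scene (357,275), and turquoise, (426,296), so neither is the target. The brown offcut is at scene (262,179) / crop (561,97), beside the yellow rattle at (415,100). Colours match the description. Next I'll refine the offcut yaw, check IK, and then fetch the packing.

```bash
cat >> h.py <<'E'
from scipy.spatial.transform import Rotation as Ro
def quat(yaw,tilt=0,flip=True):
    """tool z = forward(yaw)*sin(tilt) - up*cos(tilt); tool y horizontal, across yaw (degrees)"""
    y,t=np.radians([yaw,tilt]); f=np.array([np.cos(y),np.sin(y),0]); up=np.array([0,0,1])
    z=f*np.sin(t)-up*np.cos(t); Y=np.cross(up,f)*(1 if flip else -1); x=np.cross(Y,z)
    return Ro.from_matrix(np.c_[x,Y,z]).as_quat()[[3,0,1,2]], z
def tcp(g,z): return np.array(g)+0.008*z     # TCP for a wanted grasp point
BIN=np.array([.4485,-.3225]); BY=10.3
def binp(lx,ly,z):
    c,s=np.cos(np.radians(BY)),np.sin(np.radians(BY)); return np.array([BIN[0]+c*lx-s*ly,BIN[1]+s*lx+c*ly,z])
E
python3 - <<'E'
from h import *
for cam in("scene","top"):
    d=np.load(cam+".npz");X=d["X"];im=d["im"].astype(int)
    m=np.all((X>[.58,-.16,.040])&(X<[.72,-.08,.056]),-1)&(im[...,0]>im[...,2]+20); P=X[m]
    print(cam,len(P),P.min(0).round(3),P.max(0).round(3))
    for a in np.arange(.6,.685,.012):
        q=P[(P[:,0]>a)&(P[:,0]<a+.012)]
        if len(q)>3: print(round(a+.006,3),q[:,1].min().round(4),q[:,1].max().round(4),len(q))
for fl in(True,False):
  q,z=quat(26.5,0,fl); qb,_=quat(BY,0,fl); qo,zo=quat(-1,32,fl)
  for n,g,qq,zz in(("way",[.42,0,.30],qb,z),("pk",[.432,.3655,.026],q,z),("pkhi",[.432,.3655,.2],q,z),("bin",binp(0,-.022,.085),qb,z),("binhi",binp(0,-.022,.22),qb,z),
      ("off",[.611,-.121,.036],qo,zo),("offpre",np.array([.611,-.121,.036])-.17*zo,qo,zo),("offout",[.45,-.11,.12],qo,zo),("offup",[.45,-.11,.27],qo,zo),("offbin",binp(-.02,.02,.11),qo,zo)):
    s=robot.solve_ik(tcp(g,zz),qq); print(fl,n,None if s is None else np.round(s,2).tolist())
E
```

```text
scene 151 [ 0.599 -0.139  0.041] [ 0.684 -0.101  0.053]
0.606 -0.1349 -0.1011 45
0.618 -0.1319 -0.1026 16
0.642 -0.1362 -0.1204 19
0.654 -0.1366 -0.1205 19
0.666 -0.1368 -0.1203 21
0.678 -0.1386 -0.1182 25
top 349 [ 0.595 -0.136  0.04 ] [ 0.669 -0.104  0.055]
0.606 -0.1333 -0.1044 52
0.618 -0.1359 -0.1045 55
0.63 -0.1354 -0.1046 55
0.642 -0.1364 -0.1049 58
0.654 -0.1364 -0.105 58
0.666 -0.1363 -0.1052 46
True way [0.69, 0.06, -0.82, 1.93, 0.05, 1.17, 1.6]
True pk [-0.07, 0.86, -1.04, 1.87, 0.91, 0.98, 0.5]
True pkhi [-0.05, 0.56, -1.03, 1.74, 0.53, 1.14, 0.79]
True bin [1.04, 0.59, -0.65, 1.85, 0.46, 0.86, 1.92]
True binhi [1.08, 0.42, -0.68, 1.73, 0.29, 1.1, 2.06]
True off [1.07, 0.98, -1.24, 2.16, 1.85, 0.75, 0.24]
True offpre [0.57, 0.15, -0.4, 2.3, -0.21, 0.16, 1.93]
True offout [1.27, 0.37, -1.18, 2.46, 1.74, 0.24, 0.09]
True offup [0.26, -0.17, -0.05, 2.33, -0.26, 0.44, 1.98]
True offbin [1.59, 0.5, -0.99, 2.27, 0.32, 0.15, 2.0]
False way [0.47, 0.04, -0.6, 1.94, 0.02, 1.17, -1.52]
False pk [-0.27, 0.7, -0.71, 1.88, 0.63, 0.79, -2.43]
False pkhi [-0.04, 0.57, -1.05, 1.74, 0.53, 1.15, -2.36]
False bin [0.62, 0.5, -0.07, 1.88, 0.05, 0.76, -0.87]
False binhi [0.63, 0.34, -0.08, 1.76, 0.03, 1.05, -0.86]
False off [0.5, 0.57, -0.41, 2.19, 2.44, 0.19, 2.48]
False offpre [0.54, 0.14, -0.37, 2.3, -0.24, 0.16, -1.17]
False offout [0.17, 0.15, 0.04, 2.52, 4.09, 0.13, 0.79]
False offup [0.83, -0.15, -0.54, 2.3, -0.49, 0.47, -0.93]
False offbin [1.23, 0.36, -0.54, 2.28, -1.0, 0.22, 0.12]
```

```bash
python3 - <<'E'
from h import *
D=np.array([0,0,-1.])
q,z=quat(26.5); qb,_=quat(BY)
gripper_open()
robot.move_to(tcp([.42,0,.30],D),qb)
robot.move_to(tcp([.432,.3655,.16],D),q)
robot.move_l(tcp([.432,.3655,.026],D),rate=.12)
grasp(); print("w",robot.read_width()*88,robot.read_finger_force())
robot.move_l(tcp([.432,.3655,.22],D),rate=.2)
robot.move_to(tcp([.42,0,.30],D),qb)
print("w",robot.read_width()*88, robot.read_clock(), robot.read_joint_pos().round(2) if hasattr(robot.read_joint_pos(),'round') else robot.read_joint_pos())
robot.move_to(tcp(binp(0,-.022,.22),D),qb)
robot.move_l(tcp(binp(0,-.022,.085),D),rate=.12)
gripper_open()
robot.move_l(tcp(binp(0,-.022,.24),D),rate=.2)
robot.move_to(tcp([.42,-.05,.30],D),qb)
print(robot.read_clock())
p=imaging.snapshot("top");save(p,"after1");X=cloud(p)
for n in("packing","bin"):
  for d in nets.trace(n,p)[:3]:
    P=X[d["mask"]];P=P[~np.isnan(P[:,0])]; print(n,round(d["score"],2),d["rect"],np.median(P,0).round(3))
for tl in(18,20,22,25):
  qo,zo=quat(-1,tl); g=np.array([.609,-.1205,.038])
  for n,gg in(("pre",g-.16*zo),("off",g),("out",[.46,-.11,.13]),("up",[.45,-.11,.27]),("bin",binp(-.02,.02,.22)),("binlo",binp(-.02,.02,.11))):
    s=robot.solve_ik(tcp(gg,zo),qo); print(tl,n,None if s is None else np.round(s,2).tolist())
E
```

```text
w 43.70257015449884 30.00001296401024
w 43.68763619897073 9.2833 [ 0.91  0.09 -1.06  1.92  0.09  1.18  1.57]
14.8
packing 0.96 [442.3, 199.0, 474.8, 236.4] [ 0.472 -0.347  0.033]
packing 0.83 [208.3, 207.4, 247.7, 239.5] [0.459 0.228 0.028]
packing 0.62 [159.9, 273.4, 202.4, 305.7] [0.3   0.345 0.029]
bin 0.65 [401.3, 181.8, 503.8, 273.0] [ 0.447 -0.327  0.011]
18 pre [0.86, 0.34, -0.85, 2.0, 0.41, 0.63, 1.34]
18 off [0.58, 0.61, -0.57, 2.01, 0.8, 0.39, 0.98]
18 out [0.9, 0.26, -0.82, 2.27, 0.41, 0.4, 1.33]
18 up [1.16, -0.03, -0.94, 2.11, -0.13, 0.75, 1.85]
18 bin [1.4, 0.24, -0.85, 2.02, 0.01, 0.69, 2.13]
18 binlo [1.31, 0.43, -0.8, 2.13, 0.31, 0.45, 1.89]
20 pre [0.86, 0.32, -0.83, 2.04, 0.39, 0.56, 1.35]
20 off [0.52, 0.58, -0.49, 2.04, 0.79, 0.3, 0.98]
20 out [0.93, 0.26, -0.84, 2.29, 0.44, 0.35, 1.3]
20 up [1.18, -0.05, -0.93, 2.13, -0.18, 0.71, 1.91]
20 bin [1.42, 0.23, -0.85, 2.04, -0.04, 0.65, 2.19]
20 binlo [1.36, 0.43, -0.84, 2.15, 0.31, 0.41, 1.9]
22 pre [0.87, 0.29, -0.81, 2.08, 0.37, 0.5, 1.37]
22 off [0.46, 0.56, -0.4, 2.07, 0.79, 0.22, 0.97]
22 out [0.96, 0.25, -0.86, 2.32, 0.49, 0.3, 1.26]
22 up [1.19, -0.08, -0.92, 2.16, -0.25, 0.67, 1.98]
22 bin [1.44, 0.22, -0.85, 2.07, -0.1, 0.62, 2.26]
22 binlo [1.39, 0.44, -0.85, 2.17, 0.29, 0.36, 1.94]
25 pre [0.88, 0.26, -0.8, 2.14, 0.36, 0.4, 1.38]
25 off [0.51, 0.57, -0.45, 2.11, 1.18, 0.18, 0.59]
25 out [0.94, 0.23, -0.83, 2.36, 0.52, 0.22, 1.23]
25 up [1.18, -0.11, -0.88, 2.2, -0.34, 0.62, 2.07]
25 bin [1.46, 0.2, -0.83, 2.1, -0.21, 0.56, 2.38]
25 binlo [1.42, 0.43, -0.85, 2.2, 0.21, 0.29, 2.04]
```

```bash
python3 - <<'E'
from h import *
qo,zo=quat(-1,20); g=np.array([.609,-.1205,.038])
robot.move_to(tcp(g-.16*zo,zo),qo)
print("stop",robot.move_l(tcp(g,zo),rate=.1,f_stop=12),robot.read_ee_pos())
grasp(); print("w",robot.read_width()*88,robot.read_finger_force())
robot.move_l(tcp(g-.06*zo,zo),rate=.1)
robot.move_l(tcp([.46,-.11,.13],zo),rate=.12)
robot.move_l(tcp([.45,-.11,.27],zo),rate=.2)
print("w",robot.read_width()*88,robot.read_clock(),robot.read_contact_force())
p=imaging.snapshot("scene");save(p,"held")
E
```

```text
stop False [ 0.61187337 -0.12073835  0.0309952 ]
w 35.90554843685623 29.981051087379456
w 35.730227609271026 21.1917 [-0.12750808  0.45554996 -0.66316723]
```

View pics/held.png

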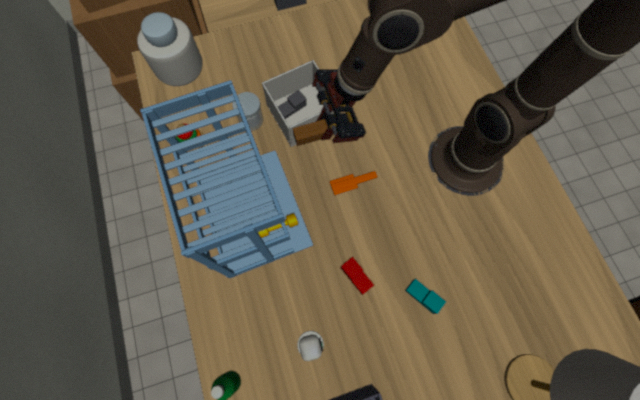

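The offcut is held at px (310,132), the packing lies in the bin at (293,104), and the rattle at (280,226) hasn't moved.

```bash
python3 - <<'E'
from h import *
q,z=quat(BY,20)
robot.move_to(tcp(binp(-.032,.024,.24),z),q)
robot.move_l(tcp(binp(-.032,.024,.095),z),rate=.12,f_stop=10)
gripper_open()
robot.move_l(tcp(binp(-.032,.024,.25),z),rate=.2)
robot.move_to(tcp([.40,0,.32],z),quat(0,20)[0]); robot.sleep(.5)
print(robot.read_clock(),robot.read_width())
p=imaging.snapshot("top");save(p,"end");X=cloud(p)
for n in("packing","offcut","bin","rattle","jar","monitor","hairbrush"):
  for d in nets.trace(n,p)[:1]:
    P=X[d["mask"]];P=P[~np.isnan(P[:,0])]; print(n,round(d["score"],2),np.median(P,0).round(3))
m=np.all((X>[.33,-.45,.11])&(X<[.56,-.2,.13]),-1);print(cv2.minAreaRect((X[m][:,:2]*1000).astype(np.float32)),np.percentile(X[m][:,2],[5,95]))
E
```

```text
27.0 1.0002822136822118
packing 0.96 [0.459 0.23  0.029]
offcut 0.62 [ 0.442 -0.3    0.039]
bin 0.64 [ 0.444 -0.34   0.019]
rattle 0.87 [0.605 0.025 0.043]
jar 0.72 [ 0.608 -0.343  0.103]
monitor 0.88 [0.633 0.358 0.115]
hairbrush 0.6 [0.634 0.357 0.112]
((448.0075378417969, -322.5191650390625), (180.2884521484375, 181.77674865722656), 10.078242301940918) [0.11198592 0.12420317]
```

View pics/end.png

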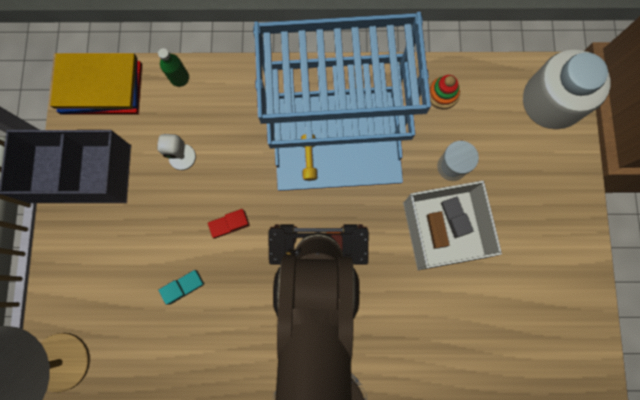

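Both pieces lie flat in the upright bin, the offcut at px (437,230) and the packing at (457,216). The other things are in place; the hairbrush is hidden under the arm, which stayed well above it.

```bash
python3 -c "
from bench import robot
print(robot.job_done())"
```

```text
the job is handed in; nothing more can be done
None
```

The offcut and the dark grey packing block are both in the upright white bin, and the job was handed in at about 27 s; the rattle, jar and monitor had not moved, while the hairbrush was hidden under the arm in the last picture and I did not re-check it.

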